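# Lock the woodblock in the carving jig with a tube on the toggle lever

## Task

Clamp the woodblock in the carving jig: take the square steel tube from its cradle, slip it well over the clamp's short lever, and swing the lever clockwise (seen from above) past its dead point until it just comes up against its stop, so that it stays locked by itself with the block pressed flush to the fence. Feel for the dead point and the stop, which differ each time, and do not force the lever against the stop; the gripper itself must not touch the lever, the jaw or the block. Then draw the tube off, lay it back centred in its cradle and leave everything else where it is.

Things in the scene. Friction and masses are not known exactly. Their poses are not given: they have to be found in the camera images.
- jig: Fixed carving jig: plywood board 170 (x) by 285 (y) mm, 15 mm thick, from y = +40 to -245 mm. Origin on the table directly under the clamp's upright pivot. At its -y end a wooden fence, inner face at y = -220 mm, top 49 mm high. The dark steel toggle clamp, at most 66 mm high, stands at its +y end; plunger and jaw push along -y.
- lever: The clamp's stub lever: level round steel bar, 12 mm diameter, round end, axis 55 mm above the table. Origin on the pivot axis; +x runs along the bar to the tip, 98 mm out. A collar (21 mm diameter, 34 to 42 mm out) stops the tube's mouth at 42 mm. Turns only about the upright pivot. Open, it points 80 to 130 deg anticlockwise (from above) of the jig's +x axis; it is thrown clockwise.
- lever_tip (a point): Free end of the stub lever, on its axis, 98 mm from the pivot, 55 mm above the table. Forcing: contact forces of more than 40 N between tube and lever damage the clamp; a normal throw makes about 22 N, and pushing with 13 N at the tube's middle against the stop reaches the limit.
- pivot (a point): On the pivot axis, 55 mm above the table, centre of the lever's swing. The lever moves freely at first (0.05 N m friction), then the jaw meets the block and it resists with up to 1 N m (7 N at the tube's middle); this falls to nothing at the dead point, past which a spring drives it on with about 0.5 N m to the stop. Let go before the dead point, it springs back.
- jaw: Jaw of the clamp: dark steel bar 50 mm wide, 20 mm high, rubber face, spring-backed, between pivot and woodblock, centre 32 mm above the table. Moves up to 27 mm along the jig's -y and presses the block with about 60 N when locked. The hard stop is 0.10 rad past the dead point; both differ each time: the lever at the stop points 40 to 70 deg anticlockwise of the jig's +x axis.
- woodblock: Loose, partly carved wooden block 130 (x) by 100 (y) by 24 (z) mm, 0.25 kg, lying on the jig's board 1 to 5 mm short of the fence. Origin at the centre of its underside, 15 mm above the table. Flush to the fence its origin lies at y = -170 mm in the jig's frame; the jaw pushes it there.
- tube: Loose square steel tube used as extension bar, 22 by 22 mm outside, 190 mm long, square bore 15 by 15 mm open right through at both ends (both ends alike), 0.3 kg. Origin at its very centre, x along its length. At the start it lies in the cradle.
- cradle: Fixed wooden cradle for the tube: base 190 (x) by 60 (y) by 10 mm, two saddles 16 mm thick at x = -75 and +75 mm, each a notch 32 mm wide along y, open at the top: floor 40 mm, lips 50 mm above the table. Origin at the centre of its underside. The resting tube lies along x, centred at x = y = 0, centre 51 mm high, free all round between the saddles.
- ink_tin: Bystander: round ink tin, 68 mm in diameter, 55 mm high, near the cradle's far end. Origin at the centre of its underside.
- brayer: Bystander: ink roller 90 mm wide with a wooden handle, lying beyond the jig, at most 32 mm high. Origin under the roller.
- baren: Bystander: turned wooden disc with a knob, 120 mm in diameter, 32 mm high, beyond the jig. Origin at the centre of its underside.
- gouge_a: Bystander: carving gouge 172 mm long, 22 mm high, on the robot's side of the jig. Origin below the front end of its wooden handle.
- gouge_b: Bystander: a like carving gouge, to the left of the jig. Origin below the front end of its wooden handle.
- offcut: Bystander: wooden offcut 90 by 50 by 24 mm, to the right of the cradle. Origin at the centre of its underside.
- stone: Bystander: grey sharpening stone 150 by 50 by 22 mm, on the left near the robot. Origin at the centre of its underside.
There are look-alikes about, which are no part of the job. What is shaped like the tube but blue is not meant.

How it is judged:
On the way, in this order (a step that is already met when the one before it is completed fails the run):
1. the tube is sleeved at least 20 mm over the lever (x of lever_tip in the frame of tube between -0.075 and 0.075 m and y of lever_tip in the frame of tube between -0.0065 and 0.0065 m and z of lever_tip in the frame of tube between -0.0065 and 0.0065 m), for 0.1 s.
2. with the tube still on the lever, the jaw presses the block with more than 35 N (all of step 1 and contact force between jaw and woodblock above 35 N), for 0.2 s.
At the end, for the whole second after the job is handed in: The clamp stays locked by itself: the jaw presses the woodblock with more than 35 N; the block lies flush to the fence (within about 2 mm and 0.03 rad). The tube lies at rest in the cradle (within 15 mm along it, 8 mm across, 5 mm in height, 0.08 rad), released (contact force between jaw and woodblock above 35 N and y of woodblock in the frame of jig between -0.172 and -0.1675 m and angle between the y axis of woodblock and the y axis of jig, either way round below 0.03 rad and x of tube in the frame of cradle between -0.015 and 0.015 m and y of tube in the frame of cradle between -0.008 and 0.008 m and z of tube in the frame of cradle between 0.046 and 0.056 m and angle between the x axis of tube and the x axis of cradle, either way round below 0.08 rad and linear speed of each of tube, woodblock below 0.02 m/s); the robot touches nothing.
It fails at once if the tube is forced against the lever (more than 40 N) (contact force between tube and lever above 40 N).
It fails at once if the robot itself touches the lever, jaw or block (contact force between any of the fingers, the arm and lever above 1 N or contact force between any of the fingers, the arm and jaw above 1 N or contact force between any of the fingers, the arm and woodblock above 1 N).
It fails at once if a bystander is moved more than 20 mm (distance of any of ink_tin, brayer, baren, gouge_a, gouge_b, offcut, stone from where it was at the start of the episode above 0.02 m).
It also fails if it takes over 72 s, if anything falls off the work surface, if the arm or the gripper's body presses on something with over 40 N, if the wrist force passes 120 N, or if a joint passes its speed limit or range.

## Robot

A 6-joint arm with a two-finger parallel gripper is mounted at the origin on the work surface. World frame = base frame: x ahead of the robot, y to its left, z up, the work surface at z = 0. Lengths are in m, angles in rad, forces in N, time in s.
With the tool pointing down it reaches from about 0.35 to 1 m from the base axis. Payload 7.1 kg.
Tool frame: the origin (TCP) lies on the centre line of the jaws, within the pads' length; the fingertips stand 14 mm ahead of it and the grasp point (between the pads) lies 5 mm behind it; z points along the fingers, x is the direction in which the jaws open and shut, and the axes are right-handed (so a half turn about z gives the same grasp; the last joint's range is limited). The gripper opens to 85 mm and grips with 20 to 120 N. Pads are 22 mm wide; open, the fingers measure 114 mm over their backs; the gripper's body (76 mm by 85 mm) begins 54 mm behind the grasp point. The pads swing forward as they close: fully open they stand 13 mm farther back than shut.
Start: joints at [-1.248, 0.423, 1.63, -0, 1.089, -0.019], TCP at [0.21, -0.589, 0.245] pointing down, gripper open.
Joint ranges: [-3, 3], [-0.9, 2.11], [0.09, 2.58], [-1.31, 4.45], [0.11, 2.69], [-2.54, 2.54]. Speed limits (rad/s): [2.39, 2.39, 3.01, 3.14, 3.14, 3.14].

## Interface

Orientations are given as a unit quaternion [x, y, z, w].
In Python, from bench import get_obs, grab_frame, camera_model, finish_job, recognise gives the robot as it stands.
- The arm moves only by the tool arm_command, never from a script. Its argument "moves" is a list that holds one entry, the list of rows, each a list of 4 numbers: the shift along the tool's x, y, z in cm, then the turn about the tool's z in rad. In form: [[[dx, dy, dz, turn], ...]]. A call has exactly 10 rows; each row shifts and turns the commanded pose from where the row before left it, along the tool's axes as they then stand; what a row does not reach is not made up. A row lasts 1/12 s, in which the tool goes at most 41.7 mm and 7.16 degrees, less where a joint would pass 70% of its speed; a pose out of reach is approached as far as the arm can. A call with a gripper value outside its range is refused whole. "hand" is the finger opening in cm, from 0 to 8.54, set as the call begins (left out, the last holds). The fingers move at their own pace and stop on an object; "force" is the grip in N (left out, the last holds). Time passes only in rows, so rows that do not move let the fingers close, or fill a call up. It gives the time, the measured TCP pose, the force and the opening at its end, in the units of the state.
- get_obs(): the state, without advancing time (a new reading comes with each control period).
- grab_frame(name): name is "side" or "top"; returns the picture (384x512x3 uint8, red, green, blue); there is no depth.
- camera_model(name): a dict with "fovy" (degrees; the focal length in pixels is half the picture's height over the tangent of half this angle, whatever the lens; pixels are square), "cx", "cy" (the principal point, pixels), "position" and "attitude" of the camera in the world. Camera axes: x right, y down, z forward; pixel columns grow to the right and rows downward; lengths in m; the calibration is good to about 2 mm. A picture is of the moment at which its call begins. camera_model takes no time and is no camera call.
- finish_job(): hands the job in, once; it reports no verdict.
Trained networks look in the newest picture that a camera, given by its name, has taken for a name from the list of things; names that differ only in an ending like _2 or _b are one class to them, and where a whole thing is asked for, a point or a joint stands for the part that bears it (a point fixed in the world has none). Each returns a list of dicts, best first, with "conf" (0 to 1); they miss things now and then, are a little off and sometimes report something else, mostly with a low value. They report only what shows in the picture. A call takes as long as a camera call. They do not tell look-alikes from the thing itself.
- recognise(camera, label): "at" ([column, row] in pixels, amid what is visible of it).
The state is a dict: "time_s": time; "joint_pos": joint angles; "qvel": joint speeds; "joint_efforts": joint torques, N m; "ee_pos": TCP position; "ee_rot": TCP orientation; "force": force on the tool from outside, world axes, zero at the start; "ft_torque": the same for the moment, N m; "width": finger opening in m.
Only numpy, scipy, OpenCV 4.12 (cv2) and the standard library are available. Lean on these libraries where they do the work, as an engineer would, in place of code of your own. Each camera call takes 0.05 s, during which the arm holds its last target. There are 200 camera calls.

## Working session

There is one attempt and no reset: what is moved stays moved. The work goes in short steps, Python scripts to look and compute and a tool call to move; the robot and the scene stay as the last step left them, time stands still between calls to the robot, and variables do not carry over. Pictures are saved under pics/ and viewed, about 8 in all and at most 12, crops included, and the job is handed in when it is done.

Besides the shell and the picture viewer there is one more tool, called after "Call:" as name(argument=value, ...) on one line, values as JSON. arm_command: Moves the arm, as the interface text tells. Its arguments: {"type":"object","properties":{"moves":{"type":"array"},"hand":{"type":"number"},"force":{"type":"number"}},"required":["moves"]}

```bash
mkdir -p pics; ls; cat > h.py <<'E'
import numpy as np, cv2
from scipy.spatial.transform import Rotation as R
from bench import *
def cam(n):
    m=camera_model(n); f=192/np.tan(np.radians(m["fovy"])/2)
    a=np.array(m["attitude"]); Rm=R.from_quat(a).as_matrix() if a.size==4 else a.reshape(3,3)
    return f,m["cx"],m["cy"],np.array(m["position"]),Rm
def ray(n,uv):
    f,cx,cy,p,Rm=cam(n); return p,Rm@np.array([(uv[0]-cx)/f,(uv[1]-cy)/f,1])
def onz(n,uv,z):
    p,d=ray(n,uv); return p+d*(z-p[2])/d[2]
def proj(n,P):
    f,cx,cy,p,Rm=cam(n); q=(np.array(P)-p)@Rm; return np.array([cx+f*q[...,0]/q[...,2],cy+f*q[...,1]/q[...,2]]).T
def shot(n,name):
    im=grab_frame(n)[:,:,::-1]; cv2.imwrite(f"pics/{name}.png",im); return im
E
python3 - <<'E'
from h import *
for n in("top","side"):
    print(n,camera_model(n)); shot(n,n+"0")
    for l in("tube","lever","lever_tip","cradle","jig","woodblock","jaw","pivot","ink_tin"):
        print(l,[(np.round(d["at"]).tolist(),round(d["conf"],2)) for d in recognise(n,l)[:3]])
a=cv2.imread("pics/top0.png");b=cv2.imread("pics/side0.png")
cv2.imwrite("pics/top0b.png",cv2.resize(a,(800,600),interpolation=cv2.INTER_CUBIC));cv2.imwrite("pics/side0b.png",cv2.resize(b,(800,600),interpolation=cv2.INTER_CUBIC))
print(get_obs())
E
```

```text
pics
top {'fovy': 48.42692469488705, 'cx': 246.93616543307556, 'cy': 185.90076248460866, 'position': array([ 0.26845505, -0.0545344 ,  1.56195589]), 'attitude': array([ 0.7103199 , -0.69998777,  0.05430813, -0.05013369])}
tube [([324.0, 260.0], 0.89), ([346.0, 193.0], 0.78)]
lever [([203.0, 177.0], 0.5), ([255.0, 176.0], 0.48)]
lever_tip [([201.0, 178.0], 0.5)]
cradle [([338.0, 195.0], 0.82)]
jig [([226.0, 178.0], 0.67)]
woodblock [([256.0, 176.0], 0.55), ([204.0, 117.0], 0.41)]
jaw []
pivot [([225.0, 176.0], 0.61), ([344.0, 197.0], 0.51)]
ink_tin [([316.0, 128.0], 0.73)]
side {'fovy': 46.0267274398716, 'cx': 248.94790779751366, 'cy': 193.8259067674136, 'position': array([0.43228854, 0.92485272, 1.11790533]), 'attitude': array([-0.03714494,  0.93222915, -0.35967004,  0.01437094])}
tube [([333.0, 146.0], 0.77), ([269.0, 118.0], 0.64)]
lever [([244.0, 226.0], 0.64), ([267.0, 129.0], 0.51)]
lever_tip [([244.0, 228.0], 0.75)]
cradle [([267.0, 130.0], 0.76)]
jig [([236.0, 214.0], 0.9)]
woodblock [([242.0, 183.0], 0.95)]
jaw [([240.0, 199.0], 0.59)]
pivot [([238.0, 213.0], 0.97)]
ink_tin [([198.0, 142.0], 0.73), ([270.0, 120.0], 0.63), ([309.0, 324.0], 0.46)]
{'time_s': 1.0, 'joint_pos': array([-1.24803032e+00,  4.23077292e-01,  1.62990583e+00, -4.75638526e-05,
        1.08856089e+00, -1.90250055e-02]), 'qvel': array([-0.00035732, -0.000132  , -0.00146875, -0.00107926, -0.00091654,
        0.0005845 ]), 'joint_efforts': array([-1.51008826e-03, -5.57354271e+01, -2.82154369e+01, -4.45886451e-05,
        7.07340623e-04,  7.66778811e-06]), 'ee_pos': array([ 0.20948032, -0.58884155,  0.24533096]), 'ee_rot': array([ 8.17066650e-01, -5.76543223e-01,  7.12901090e-06,  3.13798754e-05]), 'force': array([-0.13112918,  0.92836085, -0.51365914]), 'ft_torque': array([-0.00670598,  0.01372375,  0.04959906]), 'width': 0.08532550458425602}
```

View pics/top0b.png

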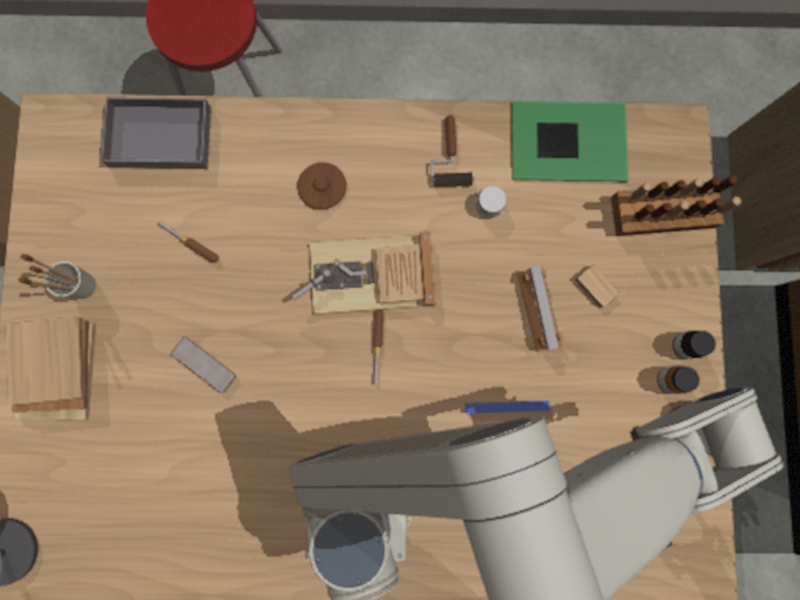

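View pics/side0b.png

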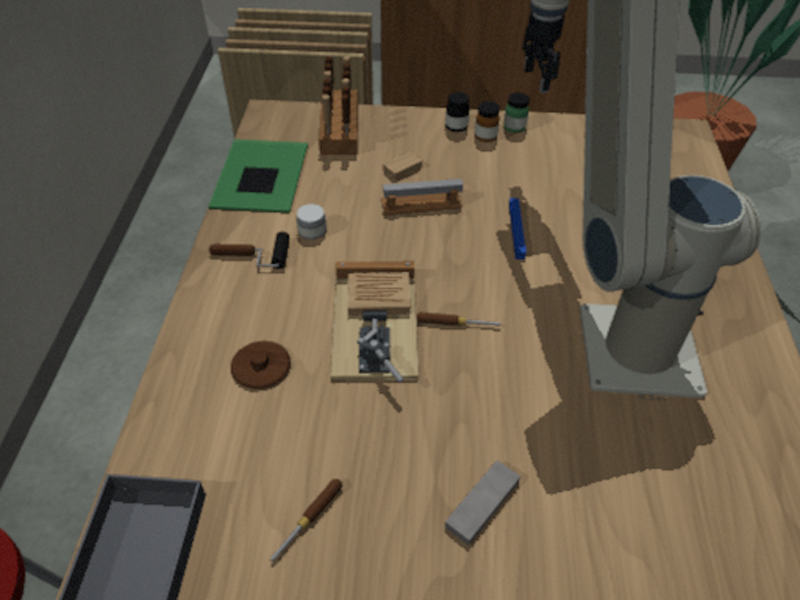

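Two tube-shaped things: the blue one at top px (324,260) and the grey steel one lying in the cradle at (346,193). The grey one in the cradle fits the description. I'll confirm in enlarged crops.

```bash
python3 - <<'E'
from h import *
t=cv2.imread("pics/top0.png");s=cv2.imread("pics/side0.png")
def c(im,x,y):
    o=cv2.resize(im[y:y+75,x:x+100],(400,300),interpolation=cv2.INTER_CUBIC)
    for k in range(0,100,10): 
        cv2.putText(o,str(x+k),(4*k,8),0,.27,(0,0,255),1); cv2.line(o,(4*k+2,10),(4*k+2,14),(0,0,255),1)
    for k in range(10,75,10): cv2.putText(o,str(y+k)+"-",(0,4*k+5),0,.27,(0,0,255),1)
    return o
cv2.imwrite("pics/m1.png",np.vstack([np.hstack([c(t,180,142),c(t,300,158)]),np.hstack([c(s,195,180),c(s,225,95)])]))
E
```

```text
(no output)
```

View pics/m1.png

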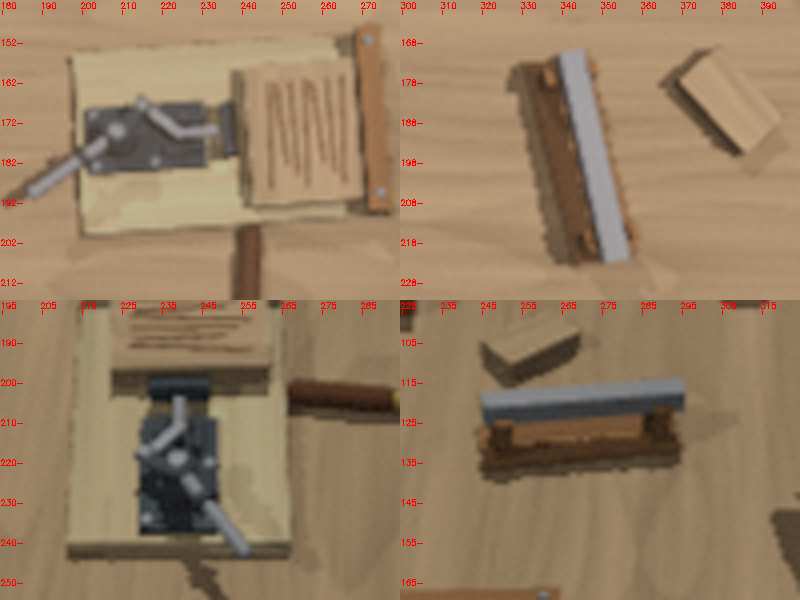

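The crops confirm the grey steel tube in the cradle, with ends at top px (343,171) and (354,223). The blue one is ruled out. The lever runs from the pivot at top (209,174.5), side (239.5,219), to the tip at top (187,190), side (256,242).

```bash
python3 - <<'E'
from h import *
np.set_printoptions(precision=4,suppress=True)
t=cv2.imread("pics/top0.png");s=cv2.imread("pics/side0.png")
# tube: segment bright greyish pixels
for n,im,z,(x,y,w,h) in(("top",t,.062,(325,160,45,70)),("side",s,.062,(240,105,60,25))):
    c=im[y:y+h,x:x+w].astype(int); m=((c[:,:,0]>=c[:,:,2]-5)&(c.max(2)>95)).astype(np.uint8)
    k,l,st,_=cv2.connectedComponentsWithStats(m); b=1+np.argmax(st[1:,4]); pts=np.argwhere(l==b)[:,::-1].astype(np.float32)
    r=cv2.minAreaRect(pts); print(n,st[b],np.add(r[0],(x,y)),r[1:])
    bp=cv2.boxPoints(r)+(x,y); print(bp); 
    print("box on z",[onz(n,p,z)[:2] for p in bp], "c",onz(n,np.add(r[0],(x,y)),z))
def tri(a,b):
    p,d=ray("top",a);q,e=ray("side",b); A=np.c_[d,-e]; k=np.linalg.lstsq(A,q-p,rcond=None)[0]
    return (p+k[0]*d+q+k[1]*e)/2, np.linalg.norm(p+k[0]*d-q-k[1]*e)
print("tube c",tri((348.5,197),(270,117.5)))
print("tip top/side z61", onz("top",(187,190),.057),onz("side",(256,242),.057), tri((187,190),(256,242)))
print("piv", onz("top",(209.2,174.5),.066),onz("side",(239.5,219.2),.066),tri((209.2,174.5),(239.5,219.2)))
print("board L",onz("top",(198.7,156.5),.015),onz("top",(201.2,200.2),.015))
# lever segmentation
for n,im,(x,y,w,h) in(("top",t,(182,165,40,30)),("side",s,(225,205,40,45))):
    c=im[y:y+h,x:x+w].astype(int); m=(c[:,:,0]>=c[:,:,2]-12)&(c.max(2)>115)
    print(n,x,y);print("\n".join("".join("#" if v else "." for v in r) for r in m))
E
```

```text
top [ 15  11  16  52 291] [347.6077 196.7008] ((51.73170471191406, 5.951218605041504), 77.31961822509766)
[[339.0268 172.119 ]
 [344.8328 170.8126]
 [356.1886 221.2826]
 [350.3825 222.5889]]
box on z [array([ 0.5467, -0.3903]), array([ 0.5518, -0.4112]), array([ 0.372 , -0.4476]), array([ 0.3671, -0.427 ])] c [ 0.4586 -0.4192  0.062 ]
side [  6  10  50   7 161] [270.4207 118.0483] ((3.321819305419922, 49.162925720214844), 85.2363510131836)
[[245.7862 118.4345]
 [294.7793 114.3517]
 [295.0552 117.6621]
 [246.0621 121.7448]]
box on z [array([ 0.5504, -0.4053]), array([ 0.3692, -0.4441]), array([ 0.368 , -0.4244]), array([ 0.5477, -0.386 ])] c [ 0.4592 -0.4148  0.062 ]
tube c (array([ 0.4597, -0.4237,  0.0571]), np.float64(0.0029002514370179513))
tip top/side z61 [0.4747 0.151  0.057 ] [0.4737 0.1517 0.057 ] (array([0.4742, 0.1511, 0.0563]), np.float64(0.0010813499557236837))
piv [0.5302 0.0729 0.066 ] [0.5283 0.0785 0.066 ] (array([0.53  , 0.0735, 0.0601]), np.float64(0.0024463926328232646))
board L [0.6061 0.1179 0.015 ] [0.4437 0.1038 0.015 ]
top 182 165
.............................
[... 2358 characters left out ...]
...
.......................###..............
.....###................###.............
.........................##.............
.........................###............
..........................###...........
...........................###..........
............................###.........
.............................##.........
.............................###........
..............................##........
........................................
........................................
........................................
........................................
........................................
........................................
........................................
```

Call:
arm_command(moves=[[[0, 0, 0, 0.07], [0, 0, 0, 0.07], [-1.2, -2.8, 0.8, 0], [-1.2, -2.8, 0.8, 0], [-1.2, -2.8, 0.8, 0], [-1.2, -2.8, 0.8, 0], [-1.2, -2.8, 0.8, 0], [-1.2, -2.8, 0.8, 0], [-1.2, -2.8, 0.8, 0], [-1.2, -2.8, 0.8, 0]]], hand=6.5, force=80)

```text
time_s: 1.83
ee_pos: [0.4109, -0.4489, 0.181]
ee_rot: [0.775, -0.632, 0.0, 0.0]
force: [1.4, -0.1, -0.6]
width: 0.0653
```

```bash
cat >> h.py <<'E'
def to(p,yawdeg):
    o=get_obs(); r=R.from_quat(o["ee_rot"]); x=r.as_matrix()[:,0]; yaw=np.degrees(np.arctan2(x[1],x[0]))
    t=np.radians(yaw-yawdeg); t=(t+np.pi)%(2*np.pi)-np.pi
    y=np.radians(yawdeg); ax=np.array([np.cos(y),np.sin(y),0]); ay=np.array([np.sin(y),-np.cos(y),0])
    d=(np.array(p)-o["ee_pos"])*100
    print("t",round(o["time_s"],2),"pos",o["ee_pos"].round(4),"yaw",round(yaw,2),"F",o["force"].round(1),"T",o["ft_torque"].round(2),"w",round(o["width"],4),"| turn",round(t,4),"then dx dy dz",round(d@ax,2),round(d@ay,2),round(-d[2],2))
E
python3 -c "
from h import *
to([.459,-.419,.10],-78.5)"
```

```text
t 1.83 pos [ 0.4109 -0.4489  0.181 ] yaw -78.45 F [ 1.4 -0.1 -0.6] T [-0.06  0.03 -0.06] w 0.0653 | turn 0.001 then dx dy dz -1.97 -5.31 8.1
```

Call:
arm_command(moves=[[[-0.28, -0.75, 0.9, 0], [-0.28, -0.75, 0.9, 0], [-0.28, -0.75, 0.9, 0], [-0.28, -0.75, 0.9, 0], [-0.28, -0.75, 0.9, 0], [-0.28, -0.75, 0.9, 0], [-0.28, -0.75, 0.9, 0], [0, 0, 0.9, 0], [0, 0, 0, 0], [0, 0, 0, 0]]])

```text
time_s: 2.67
ee_pos: [0.4568, -0.4199, 0.1086]
ee_rot: [0.775, -0.632, -0.001, -0.0]
force: [-0.1, 0.9, 0.3]
width: 0.065
```

```bash
python3 - <<'E'
from h import *
to([.459,-.419,.046],-78.5)
t=shot("top","t1");s=shot("side","s1")
print(proj("top",np.array([[.459,-.419,.062]])),proj("side",get_obs()["ee_pos"]))
f=lambda im,x,y:cv2.resize(im[y:y+100,x:x+100],(400,400),interpolation=cv2.INTER_CUBIC)
cv2.imwrite("pics/m2.png",np.hstack([f(t,295,140),f(s,225,65)]))
E
```

```text
t 2.67 pos [ 0.4568 -0.4199  0.1086] yaw -78.43 F [-0.1  0.9  0.3] T [-0.02  0.01 -0.03] w 0.065 | turn 0.0011 then dx dy dz -0.05 -0.24 6.26
[[347.55649783 196.59150992]] [271.53322858 106.71407498]
```

View pics/m2.png

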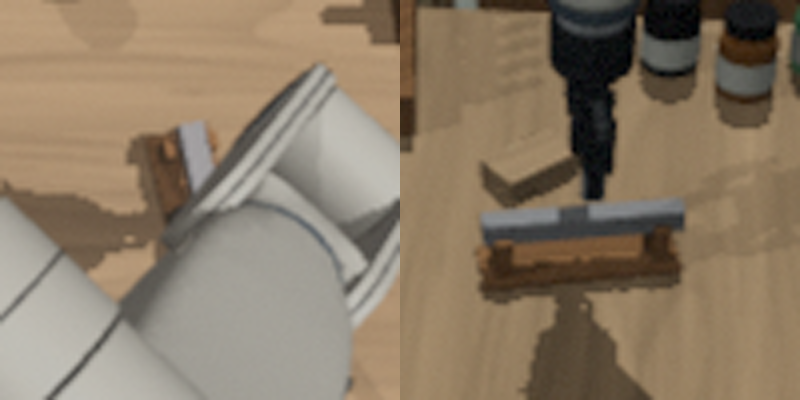

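The gripper stands above the tube's middle in the side view, with the finger at about (273,112) and the tube running from (246,118) to (295,116). I'll go down and grip.

Call:
arm_command(moves=[[[-0.05, -0.2, 0.8, 0], [0, 0, 0.8, 0], [0, 0, 0.8, 0], [0, 0, 0.8, 0], [0, 0, 0.8, 0], [0, 0, 0.8, 0], [0, 0, 0.8, 0], [0, 0, 0.66, 0], [0, 0, 0, 0], [0, 0, 0, 0]]])

```text
time_s: 3.6
ee_pos: [0.4589, -0.4191, 0.0461]
ee_rot: [0.775, -0.632, -0.001, -0.0]
force: [0.5, 0.7, 0.4]
width: 0.0655
```

Call:
arm_command(moves=[[[0, 0, 0, 0], [0, 0, 0, 0], [0, 0, 0, 0], [0, 0, 0, 0], [0, 0, 0, 0], [0, 0, 0, 0], [0, 0, 0, 0], [0, 0, 0, 0], [0, 0, 0, 0], [0, 0, 0, 0]]], hand=1.5, force=80)

```text
time_s: 4.43
ee_pos: [0.4593, -0.4193, 0.0474]
ee_rot: [0.775, -0.632, 0.0, -0.0]
force: [-0.5, 1.5, 6.5]
width: 0.0209
```

```bash
python3 -c "
from h import *
to([.459,-.419,.12],-78.5)"
```

```text
t 4.43 pos [ 0.4593 -0.4193  0.0474] yaw -78.44 F [-0.5  1.5  6.5] T [0.32 0.19 0.04] w 0.0209 | turn 0.0011 then dx dy dz -0.04 0.02 -7.26
```

Call:
arm_command(moves=[[[0, 0, -0.3, 0], [0, 0, -0.7, 0], [0, 0, -1.2, 0], [0, 0, -1.5, 0], [0, 0, -1.5, 0], [0, 0, -1.5, 0], [0, 0, -1.5, 0], [0, 0, -1.5, 0], [0, 0, 0, 0], [0, 0, 0, 0]]])

```text
time_s: 5.27
ee_pos: [0.4595, -0.4197, 0.145]
ee_rot: [0.775, -0.632, 0.001, 0.0]
force: [-0.3, -0.9, -3.4]
width: 0.0211
```

```bash
python3 - <<'E'
from h import *
to([.406,.2465,.14],35.7)
o=get_obs(); shot("side","s2")
E
```

```text
t 5.27 pos [ 0.4595 -0.4197  0.145 ] yaw -78.44 F [-0.3 -0.9 -3.4] T [-0.01  0.03  0.03] w 0.0211 | turn -1.9921 then dx dy dz 34.53 -57.23 0.5
```

Call:
arm_command(moves=[[[-2, -0.2, 0, 0], [-3.5, -0.4, 0, 0], [-3.5, -0.4, 0, 0], [-3.5, -0.4, 0, 0], [-3.5, -0.4, 0, 0], [-3.5, -0.4, 0, 0], [-3.5, -0.4, 0, 0], [-3.5, -0.4, 0, 0], [-3.5, -0.4, 0, 0], [-3.5, -0.4, 0, 0]]])

```text
time_s: 6.15
ee_pos: [0.428, -0.0818, 0.143]
ee_rot: [0.775, -0.632, -0.001, 0.0]
force: [-0.0, 0.9, -2.4]
width: 0.0209
```

Call:
arm_command(moves=[[[-3.5, -0.5, 0, 0], [-3.5, -0.5, 0, 0], [-3.5, -0.5, 0, 0], [-3.5, -0.5, 0, 0], [-3.5, -0.5, 0, 0], [-3.5, -0.5, 0, 0], [-3.5, -0.5, 0, 0], [-3.5, -0.5, 0, 0], [-3, -0.4, 0, -0.06], [-1.5, -0.2, 0, -0.12]]])

```text
time_s: 6.98
ee_pos: [0.4078, 0.2471, 0.1431]
ee_rot: [0.83, -0.558, -0.0, -0.0]
force: [0.4, -0.0, -2.9]
width: 0.0208
```

Call:
arm_command(moves=[[[0, 0, 0, -0.12], [0, 0, 0, -0.12], [0, 0, 0, -0.12], [0, 0, 0, -0.12], [0, 0, 0, -0.12], [0, 0, 0, -0.12], [0, 0, 0, -0.12], [0, 0, 0, -0.12], [0, 0, 0, -0.12], [0, 0, 0, -0.12]]])

```text
time_s: 7.82
ee_pos: [0.4075, 0.2437, 0.1428]
ee_rot: [1.0, 0.008, -0.001, 0.0]
force: [0.8, 0.3, -3.6]
width: 0.0206
```

```bash
python3 - <<'E'
from h import *
to([.406,.2465,.14],35.7)
E
```

```text
t 7.82 pos [0.4075 0.2437 0.1428] yaw 0.97 F [ 0.8  0.3 -3.6] T [0.02 0.04 0.01] w 0.0206 | turn -0.6062 then dx dy dz 0.04 -0.32 0.28
```

Call:
arm_command(moves=[[[0, 0, 0, -0.1], [0, 0, 0, -0.1], [0, 0, 0, -0.1], [0, 0, 0, -0.1], [0, 0, 0, -0.1], [0, 0, 0, -0.106], [0, 0, 1, 0], [0, 0, 1, 0], [0, 0, 1, 0], [0, 0, 1, 0]]])

```text
time_s: 8.65
ee_pos: [0.4076, 0.2437, 0.102]
ee_rot: [0.953, 0.303, -0.001, 0.0]
force: [-0.0, 0.2, -3.5]
width: 0.0208
```

Call:
arm_command(moves=[[[0, -0.3, 1, 0], [0, 0, 1, 0], [0, 0, 1, 0], [0, 0, 1, 0], [0, 0, 0.7, 0], [0, 0, 0.4, 0], [0, 0, 0, 0], [0, 0, 0, 0], [0, 0, 0, 0], [0, 0, 0, 0]]])

```text
time_s: 9.48
ee_pos: [0.4068, 0.2467, 0.0532]
ee_rot: [0.953, 0.304, 0.001, -0.0]
force: [-0.0, -0.2, -2.7]
width: 0.0207
```

```bash
python3 - <<'E'
from h import *
to([.406,.2465,.0514],35.7)
t=shot("top","t3");s=shot("side","s3")
f=lambda im,x,y:cv2.resize(im[y:y+75,x:x+50],(400,600),interpolation=cv2.INTER_CUBIC)
cv2.imwrite("pics/m3.png",np.hstack([cv2.resize(t[145:245,145:215],(420,600),interpolation=cv2.INTER_CUBIC),cv2.resize(s[205:305,230:293],(378,600),interpolation=cv2.INTER_CUBIC)]))
E
```

```text
t 9.48 pos [0.4068 0.2467 0.0532] yaw 35.35 F [-0.  -0.2 -2.7] T [0.03 0.01 0.03] w 0.0207 | turn -0.0061 then dx dy dz -0.08 -0.03 0.18
```

View pics/m3.png

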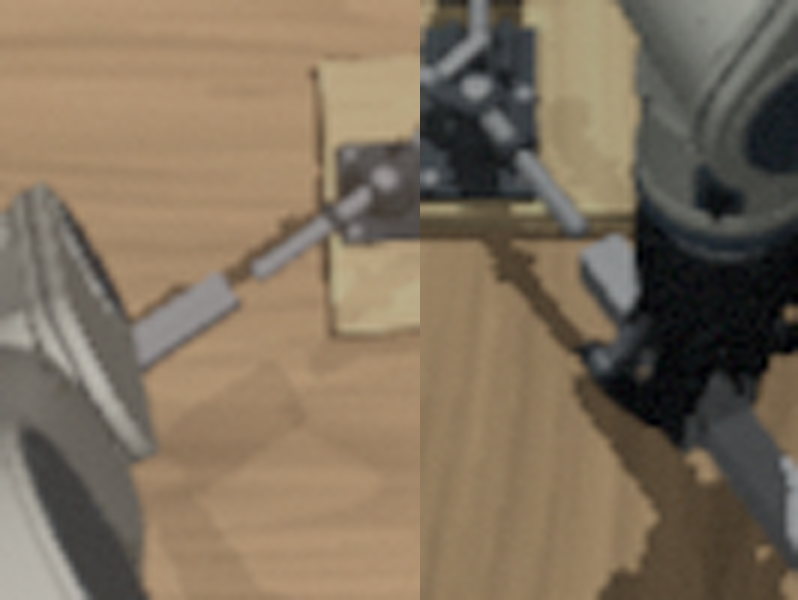

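```bash
cat >> h.py <<'E'
def prof(n,im,P0,ang,rs,z,half=.018,dz=0):
    a=np.radians(ang); u=np.array([np.cos(a),np.sin(a)]); v=np.array([-u[1],u[0]]); out=[]
    for r in rs:
        w=np.linspace(-half,half,145); pts=np.c_[P0[:2]+r*u+w[:,None]*v,np.full(145,z)]
        px=proj(n,pts).astype(np.float32)
        c=cv2.remap(im,px[:,0].reshape(1,-1),px[:,1].reshape(1,-1),cv2.INTER_LINEAR)[0].astype(float)
        m=np.clip((c[:,0]/(c[:,2]+1)-.72)/.2,0,1); 
        # fractional support around the peak
        out.append((r,(m*w).sum()/m.sum()*1e3 if m.sum()>3 else np.nan,m.sum()*2*half/145*1e3))
    return np.array(out)
E
python3 - <<'E'
from h import *
np.set_printoptions(precision=2,suppress=True)
im=cv2.imread("pics/t3.png"); P0=np.array([.530,.0735])
for nm,rs,z,h in(("lever",np.arange(.05,.1,.005),.055,.015),("tube",np.arange(.116,.15,.004),.066,.022)):
    o=prof("top",im,P0,125.5,rs,z,h); print(nm);print(o)
    g=np.isfinite(o[:,1]); k=np.polyfit(o[g,0],o[g,1],1); print("ang",125.5+np.degrees(k[0]/1e3),"off@r=.098",np.polyval(k,.098))
o=get_obs(); d=o["ee_pos"][:2]-P0; a=np.radians(125.5); print("TCP r,off",d@[np.cos(a),np.sin(a)],d@[-np.sin(a),np.cos(a)]*1e3)
E
```

```text
lever
[[ 0.05 -0.56 12.02]
 [ 0.06 -0.57 10.97]
 [ 0.06 -0.68 10.55]
 [ 0.07 -0.59 11.26]
 [ 0.07 -0.06 11.41]
 [ 0.07 -0.27 10.67]
 [ 0.08 -0.35 11.14]
 [ 0.08  0.08 10.99]
 [ 0.09 -0.41 11.53]
 [ 0.09 -0.36  6.63]]
ang 125.99852465403065 off@r=.098 -0.15523672809537514
tube
[[ 0.12  0.18 23.64]
 [ 0.12  0.38 23.58]
 [ 0.12  0.67 23.46]
 [ 0.13  0.22 23.96]
 [ 0.13  0.06 24.43]
 [ 0.14  0.37 24.34]
 [ 0.14 -0.34 24.68]
 [ 0.14  0.02 24.77]
 [ 0.15  0.28 24.05]]
ang 124.88241143151332 off@r=.098 0.5699480728289479
TCP r,off 0.2125689026742548 -0.24415393556606993
```

Call:
arm_command(moves=[[[0, 0, 0.15, -0.006], [0, 0.4, 0, 0], [0, 0.4, 0, 0], [0, 0.4, 0, 0], [0, 0.3, 0, 0], [0, 0.2, 0, 0], [0, 0.2, 0, 0], [0, 0.2, 0, 0], [0, 0.2, 0, 0], [0, 0, 0, 0]]])

```text
time_s: 10.42
ee_pos: [0.4201, 0.2277, 0.0512]
ee_rot: [0.952, 0.306, 0.0, -0.0]
force: [0.5, -1.2, -3.0]
width: 0.0208
```

```bash
python3 - <<'E'
from h import *
to([.406,.2465,.0514],35.9)
t=shot("top","t4")
E
```

```text
t 10.42 pos [0.4201 0.2277 0.0512] yaw 35.68 F [ 0.5 -1.2 -3. ] T [-0.06 -0.02 -0.04] w 0.0208 | turn -0.0038 then dx dy dz -0.03 -2.35 -0.02
```

Call:
arm_command(moves=[[[0, 0.2, 0, 0], [0, 0.2, 0, 0], [0, 0.2, 0, 0], [0, 0.2, 0, 0], [0, 0.2, 0, 0], [0, 0.2, 0, 0], [0, 0, 0, 0], [0, 0, 0, 0], [0, 0, 0, 0], [0, 0, 0, 0]]])

```text
time_s: 11.3
ee_pos: [0.4268, 0.2181, 0.0512]
ee_rot: [0.952, 0.307, -0.0, -0.0]
force: [0.0, 0.8, -4.0]
width: 0.0207
```

```bash
python3 - <<'E'
from h import *
to([.406,.2465,.0514],35.9)
E
```

```text
t 11.3 pos [0.4268 0.2181 0.0512] yaw 35.7 F [ 0.   0.8 -4. ] T [0.03 0.02 0.  ] w 0.0207 | turn -0.0035 then dx dy dz -0.02 -3.52 -0.02
```

Call:
arm_command(moves=[[[0, 0.4, 0, 0], [0, 0.4, 0, 0], [0, 0.4, 0, 0], [0, 0.4, 0, 0], [0, 0.4, 0, 0], [0, 0.4, 0, 0], [0, 0.4, 0, 0], [0, 0.3, 0, 0], [0, 0, 0, 0], [0, 0, 0, 0]]])

```text
time_s: 12.13
ee_pos: [0.445, 0.1927, 0.0512]
ee_rot: [0.952, 0.306, -0.0, -0.0]
force: [0.9, -0.0, -2.9]
width: 0.0209
```

```bash
python3 - <<'E'
from h import *
to([.406,.2465,.0514],35.9)
t=shot("top","t5");s=shot("side","s5")
cv2.imwrite("pics/m5.png",np.hstack([cv2.resize(t[145:220,150:225],(400,400),interpolation=cv2.INTER_CUBIC),cv2.resize(s[195:270,220:295],(400,400),interpolation=cv2.INTER_CUBIC)]))
im=t;P0=np.array([.530,.0735])
for r in prof("top",im,P0,125.7,np.arange(.03,.09,.004),.062,.022): print(r.round(3))
E
```

```text
t 12.13 pos [0.445  0.1927 0.0512] yaw 35.67 F [ 0.9 -0.  -2.9] T [-0.01  0.01 -0.04] w 0.0209 | turn -0.0041 then dx dy dz -0.01 -6.64 -0.02
[ 0.03   7.641 27.986]
[ 0.034  6.887 26.045]
[ 0.038  4.647 23.694]
[ 0.042  2.262 15.503]
[ 0.046  0.561 18.681]
[ 0.05   0.262 24.082]
[ 0.054 -0.042 24.805]
[ 0.058 -0.332 24.088]
[ 0.062 -0.563 24.477]
[ 0.066 -1.062 24.452]
[ 0.07  -0.781 24.372]
[ 0.074 -0.669 24.355]
[ 0.078 -1.302 24.547]
[ 0.082 -0.945 24.854]
[ 0.086 -0.555 24.633]
```

View pics/m5.png

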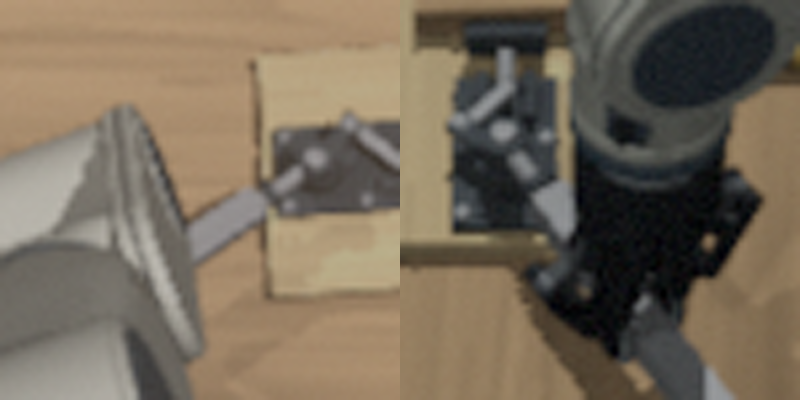

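Call:
arm_command(moves=[[[0.29, 0, 0, 0.02], [0.43, 0.006, 0, 0.03], [0.43, 0.006, 0, 0.03], [0.43, 0.006, 0, 0.03], [0.43, 0.006, 0, 0.03], [0.43, 0.006, 0, 0.03], [0.43, 0.006, 0, 0.03], [0.43, 0.006, 0, 0.03], [0.43, 0.006, 0, 0.03], [0.29, 0, 0, 0.02]]])

```text
time_s: 13.07
ee_pos: [0.4804, 0.212, 0.0511]
ee_rot: [0.986, 0.17, -0.0, -0.0]
force: [-1.2, 0.5, -4.4]
width: 0.0204
```

```bash
cat >> h.py <<'E'
P0=np.array([.530,.0735])
def st():
    o=get_obs(); x=R.from_quat(o["ee_rot"]).as_matrix()[:,0]; yaw=np.degrees(np.arctan2(x[1],x[0])); c,s=np.cos(np.radians(yaw)),np.sin(np.radians(yaw))
    d=o["ee_pos"][:2]-P0; f=o["force"]
    print("t",round(o["time_s"],2),"yaw+90",round(yaw+90,2),"posang",np.degrees(np.arctan2(d[1],d[0])).round(2),"r",np.hypot(*d).round(4),"z",o["ee_pos"][2].round(4),"Fx_tool",round(f[0]*c+f[1]*s,2),"Fy_tool",round(f[0]*s-f[1]*c,2),"Fz",f[2].round(1),"T",o["ft_torque"].round(2),"w",round(o["width"],4))
E
python3 -c "from h import *;st()"
```

```text
t 13.07 yaw+90 109.53 posang 109.69 r 0.1471 z 0.0511 Fx_tool -0.99 Fy_tool -0.85 Fz -4.4 T [ 0.04  0.2  -0.08] w 0.0204
```

Call:
arm_command(moves=[[[0.29, 0, 0, 0.02], [0.43, 0.006, 0, 0.03], [0.43, 0.006, 0, 0.03], [0.43, 0.006, 0, 0.03], [0.43, 0.006, 0, 0.03], [0.43, 0.006, 0, 0.03], [0.43, 0.006, 0, 0.03], [0.43, 0.006, 0, 0.03], [0.43, 0.006, 0, 0.03], [0.29, 0, 0, 0.02]]])

```text
time_s: 13.9
ee_pos: [0.5171, 0.2195, 0.0506]
ee_rot: [1.0, 0.03, -0.003, 0.001]
force: [-8.8, 2.2, 0.4]
width: 0.0211
```

```bash
python3 -c "from h import *;st()"
```

```text
t 13.9 yaw+90 93.41 posang 95.04 r 0.1466 z 0.0506 Fx_tool -8.65 Fy_tool -2.71 Fz 0.4 T [ 0.09  1.41 -0.48] w 0.0211
```

Call:
arm_command(moves=[[[0.215, 0.002, 0, 0.015], [0.215, 0.002, 0, 0.015], [0.215, 0.002, 0, 0.015], [0.215, 0.002, 0, 0.015], [0.215, 0.002, 0, 0.015], [0.215, 0.002, 0, 0.015], [0.215, 0.002, 0, 0.015], [0.215, 0.002, 0, 0.015], [0.215, 0.002, 0, 0.015], [0.215, 0.002, 0, 0.015]]])

```text
time_s: 14.73
ee_pos: [0.5388, 0.2197, 0.0507]
ee_rot: [0.999, -0.045, -0.002, 0.0]
force: [-7.7, 2.9, 0.0]
width: 0.0209
```

```bash
python3 -c "from h import *;st()"
```

```text
t 14.73 yaw+90 84.86 posang 86.57 r 0.1464 z 0.0507 Fx_tool -7.9 Fy_tool -2.16 Fz 0.0 T [ 0.42  1.16 -0.47] w 0.0209
```

Call:
arm_command(moves=[[[0.143, 0.001, 0, 0.01], [0.143, 0.001, 0, 0.01], [0.143, 0.001, 0, 0.01], [0.143, 0.001, 0, 0.01], [0.143, 0.001, 0, 0.01], [0.143, 0.001, 0, 0.01], [0.143, 0.001, 0, 0.01], [0.143, 0.001, 0, 0.01], [0, 0, 0, 0], [0, 0, 0, 0]]])

```text
time_s: 15.57
ee_pos: [0.5521, 0.2182, 0.051]
ee_rot: [0.997, -0.084, -0.0, -0.0]
force: [-3.2, 2.8, -2.2]
width: 0.0207
```

```bash
python3 -c "from h import *;st()"
```

```text
t 15.57 yaw+90 80.42 posang 81.31 r 0.1464 z 0.051 Fx_tool -3.59 Fy_tool -2.23 Fz -2.2 T [ 0.38  0.44 -0.21] w 0.0207
```

Call:
arm_command(moves=[[[0.143, 0.001, 0, 0.01], [0.143, 0.001, 0, 0.01], [0.143, 0.001, 0, 0.01], [0.143, 0.001, 0, 0.01], [0, 0, 0, 0], [0, 0, 0, 0], [0, 0, 0, 0], [0, 0, 0, 0], [0, 0, 0, 0], [0, 0, 0, 0]]])

```text
time_s: 16.4
ee_pos: [0.5581, 0.2169, 0.0513]
ee_rot: [0.995, -0.103, 0.0, 0.0]
force: [-0.1, -0.9, -2.8]
width: 0.0209
```

```bash
python3 -c "from h import *;st()"
```

```text
t 16.4 yaw+90 78.14 posang 78.9 r 0.1462 z 0.0513 Fx_tool 0.14 Fy_tool 0.91 Fz -2.8 T [ 0.   -0.01  0.03] w 0.0209
```

Call:
arm_command(moves=[[[0.143, 0.001, 0, 0.01], [0.143, 0.001, 0, 0.01], [0.143, 0.001, 0, 0.01], [0, 0, 0, 0], [0, 0, 0, 0], [0, 0, 0, 0], [0, 0, 0, 0], [0, 0, 0, 0], [0, 0, 0, 0], [0, 0, 0, 0]]])

```text
time_s: 17.23
ee_pos: [0.5624, 0.2161, 0.0513]
ee_rot: [0.993, -0.118, 0.0, -0.0]
force: [3.3, -0.6, -3.1]
width: 0.0208
```

```bash
python3 -c "from h import *;st()"
```

```text
t 17.23 yaw+90 76.42 posang 77.2 r 0.1462 z 0.0513 Fx_tool 3.37 Fy_tool -0.17 Fz -3.1 T [-0.21 -0.46  0.21] w 0.0208
```

Call:
arm_command(moves=[[[0.143, 0.001, 0, 0.01], [0.143, 0.001, 0, 0.01], [0.143, 0.001, 0, 0.01], [0, 0, 0, 0], [0, 0, 0, 0], [0, 0, 0, 0], [0, 0, 0, 0], [0, 0, 0, 0], [0, 0, 0, 0], [0, 0, 0, 0]]])

```text
time_s: 18.07
ee_pos: [0.5665, 0.215, 0.0513]
ee_rot: [0.991, -0.133, 0.0, -0.0]
force: [5.0, -2.1, -3.0]
width: 0.0204
```

```bash
python3 -c "from h import *;st()"
```

```text
t 18.07 yaw+90 74.7 posang 75.52 r 0.1461 z 0.0513 Fx_tool 5.35 Fy_tool 0.71 Fz -3.0 T [-0.3  -0.64  0.2 ] w 0.0204
```

Call:
arm_command(moves=[[[0.143, 0.001, 0, 0.01], [0.143, 0.001, 0, 0.01], [0, 0, 0, 0], [0, 0, 0, 0], [0, 0, 0, 0], [0, 0, 0, 0], [0, 0, 0, 0], [0, 0, 0, 0], [0, 0, 0, 0], [0, 0, 0, 0]]])

```text
time_s: 18.9
ee_pos: [0.5688, 0.2141, 0.0511]
ee_rot: [0.99, -0.143, -0.0, 0.0]
force: [0.3, 0.2, -2.9]
width: 0.0207
```

```bash
python3 -c "from h import *;st()"
```

```text
t 18.9 yaw+90 73.55 posang 74.56 r 0.1458 z 0.0511 Fx_tool 0.25 Fy_tool -0.33 Fz -2.9 T [ 0.12 -0.05 -0.  ] w 0.0207
```

The push dropped to zero, so the lever rests on its stop with the tube loose in its clearance. I'll draw the tube off.

Call:
arm_command(moves=[[[0, -0.1, 0, 0], [0, -0.3, 0, 0], [0, -0.3, 0, 0], [0, -0.3, 0, 0], [0, -0.3, 0, 0], [0, -0.3, 0, 0], [0, -0.3, 0, 0], [0, -0.3, 0, 0], [0, -0.3, 0, 0], [0, 0, 0, 0]]])

```text
time_s: 19.73
ee_pos: [0.5765, 0.2388, 0.0513]
ee_rot: [0.99, -0.143, 0.0, -0.0]
force: [-0.1, 0.2, -2.9]
width: 0.0209
```

```bash
python3 -c "from h import *;st()"
```

```text
t 19.73 yaw+90 73.58 posang 74.28 r 0.1717 z 0.0513 Fx_tool -0.15 Fy_tool -0.19 Fz -2.9 T [ 0.01 -0.02 -0.  ] w 0.0209
```

Call:
arm_command(moves=[[[0, -0.4, 0, 0], [0, -0.6, 0, 0], [0, -0.7, 0, 0], [0, -0.7, 0, 0], [0, -0.8, 0, 0], [0, -0.8, 0, 0], [0, -0.8, 0, 0], [0, -0.8, 0, 0], [0, -0.6, 0, 0], [0, 0, 0, 0]]])

```text
time_s: 20.57
ee_pos: [0.5943, 0.2991, 0.0514]
ee_rot: [0.99, -0.143, 0.0, -0.0]
force: [-0.5, -0.0, -3.3]
width: 0.0207
```

Call:
arm_command(moves=[[[0, 0, -0.5, 0], [0, 0, -1, 0], [0, 0, -1, 0], [0, 0, -1.2, 0], [0, 0, -1.2, 0], [0, 0, -1.2, 0], [0, 0, -1.2, 0], [0, 0, -1, 0], [0, 0, -1, 0], [0, 0, 0, 0]]])

```text
time_s: 21.4
ee_pos: [0.595, 0.2982, 0.147]
ee_rot: [0.99, -0.143, 0.002, -0.001]
force: [1.1, -0.1, -2.4]
width: 0.0206
```

```bash
python3 - <<'E'
from h import *
st(); to([.4593,-.4193,.145],-78.44)
t=shot("top","t6");s=shot("side","s6")
cv2.imwrite("pics/m6.png",np.hstack([cv2.resize(t[140:215,185:285],(400,300),interpolation=cv2.INTER_CUBIC),cv2.resize(s[165:240,205:305],(400,300),interpolation=cv2.INTER_CUBIC)]))
E
```

```text
t 21.4 yaw+90 73.56 posang 73.86 r 0.2339 z 0.147 Fx_tool 1.12 Fy_tool -0.24 Fz -2.4 T [ 0.02 -0.06 -0.02] w 0.0206
t 21.4 pos [0.595  0.2982 0.147 ] yaw -16.44 F [ 1.1 -0.1 -2.4] T [ 0.02 -0.06 -0.02] w 0.0206 | turn 1.0821 then dx dy dz 67.57 27.67 0.2
```

View pics/m6.png

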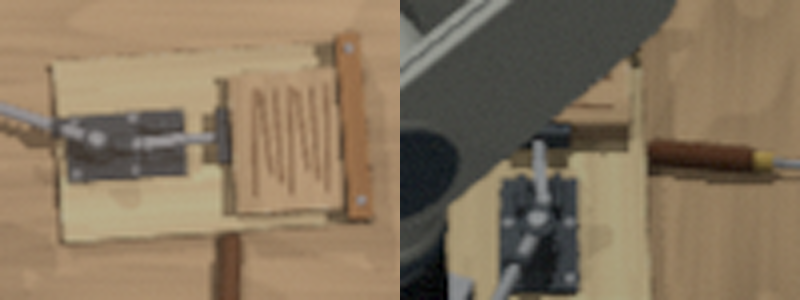

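The picture shows the toggle links straight, the lever pointing up-left and the block flush against the fence. I'll carry the tube back.

Call:
arm_command(moves=[[[0, 0, 0, 0.108], [0, 0, 0, 0.108], [0, 0, 0, 0.108], [0, 0, 0, 0.108], [0, 0, 0, 0.108], [0, 0, 0, 0.108], [0, 0, 0, 0.108], [0, 0, 0, 0.108], [0, 0, 0, 0.108], [0, 0, 0, 0.11]]])

```text
time_s: 22.33
ee_pos: [0.5931, 0.2973, 0.1429]
ee_rot: [0.773, -0.634, -0.0, 0.001]
force: [-0.2, -0.5, -3.6]
width: 0.0208
```

Call:
arm_command(moves=[[[1.8, 0.7, 0, 0], [3.4, 1.4, 0, 0], [3.4, 1.4, 0, 0], [3.4, 1.4, 0, 0], [3.4, 1.4, 0, 0], [3.4, 1.4, 0, 0], [3.4, 1.4, 0, 0], [3.4, 1.4, 0, 0], [3.4, 1.4, 0, 0], [3.4, 1.4, 0, 0]]])

```text
time_s: 23.17
ee_pos: [0.5273, -0.048, 0.1435]
ee_rot: [0.775, -0.632, -0.001, 0.0]
force: [0.4, -0.2, -1.9]
width: 0.0209
```

Call:
arm_command(moves=[[[3.4, 1.4, 0, 0], [3.4, 1.4, 0, 0], [3.4, 1.4, 0, 0], [3.4, 1.4, 0, 0], [3.4, 1.4, 0, 0], [3.4, 1.4, 0, 0], [3.4, 1.4, 0, 0], [3.4, 1.4, 0, 0], [3, 1.2, 0, 0], [2, 0.8, 0, 0]]])

```text
time_s: 24.0
ee_pos: [0.4625, -0.3912, 0.1434]
ee_rot: [0.774, -0.633, -0.0, 0.0]
force: [-0.4, 0.7, -3.1]
width: 0.0209
```

```bash
python3 -c "
from h import *
to([.4593,-.4193,.0474],-78.44)"
```

```text
t 24.0 pos [ 0.4625 -0.3912  0.1434] yaw -78.53 F [-0.4  0.7 -3.1] T [ 0.02 -0.05 -0.05] w 0.0209 | turn -0.0017 then dx dy dz 2.69 0.88 9.6
```

Call:
arm_command(moves=[[[0.9, 0.29, 0, 0], [0.9, 0.29, 0.5, 0], [0.6, 0.2, 1, 0], [0.3, 0.1, 1, 0], [0, 0, 1, 0], [0, 0, 1, 0], [0, 0, 1, 0], [0, 0, 0.5, 0], [0, 0, 0, 0], [0, 0, 0, 0]]])

```text
time_s: 24.83
ee_pos: [0.4605, -0.4162, 0.0838]
ee_rot: [0.775, -0.632, -0.0, -0.0]
force: [-0.7, -1.1, -3.3]
width: 0.0206
```

```bash
python3 - <<'E'
from h import *
to([.4593,-.4193,.0474],-78.44)
s=shot("side","s7");t=shot("top","t7")
f=lambda im,x,y:cv2.resize(im[y:y+75,x:x+75],(400,400),interpolation=cv2.INTER_CUBIC)
cv2.imwrite("pics/m7.png",np.hstack([f(s,232,85),f(t,310,155)]))
E
```

```text
t 24.83 pos [ 0.4605 -0.4162  0.0838] yaw -78.41 F [-0.7 -1.1 -3.3] T [-0.07  0.01  0.01] w 0.0206 | turn 0.0005 then dx dy dz 0.28 0.18 3.64
```

View pics/m7.png

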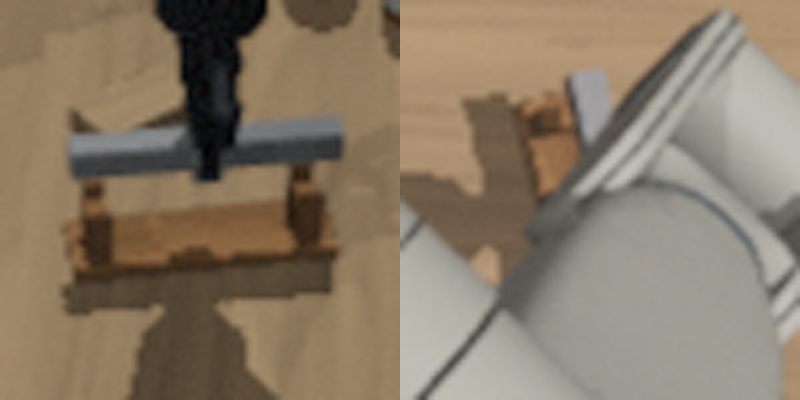

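The tube is level over the cradle saddles and centred between them. I'll correct the small offset and lower it.

Call:
arm_command(moves=[[[0.28, 0.18, 0, 0], [0, 0, 0.6, 0], [0, 0, 0.6, 0], [0, 0, 0.6, 0], [0, 0, 0.6, 0], [0, 0, 0.6, 0], [0, 0, 0.3, 0], [0, 0, 0.2, 0], [0, 0, 0.1, 0], [0, 0, 0, 0]]])

```text
time_s: 25.77
ee_pos: [0.4592, -0.4197, 0.048]
ee_rot: [0.775, -0.632, -0.0, -0.0]
force: [1.1, -0.3, -2.9]
width: 0.0209
```

```bash
python3 -c "
from h import *
to([.4593,-.4193,.0474],-78.44)"
```

```text
t 25.77 pos [ 0.4592 -0.4197  0.048 ] yaw -78.44 F [ 1.1 -0.3 -2.9] T [-0.03  0.02 -0.03] w 0.0209 | turn 0.0001 then dx dy dz -0.04 -0.02 0.06
```

Aligned and about 0.6 mm above rest. I'll lower it that far, release and back off.

Call:
arm_command(moves=[[[0, 0, 0.06, 0], [0, 0, 0, 0], [0, 0, 0, 0], [0, 0, 0, 0], [0, 0, 0, 0], [0, 0, 0, 0], [0, 0, 0, 0], [0, 0, 0, 0], [0, 0, 0, 0], [0, 0, 0, 0]]])

```text
time_s: 26.6
ee_pos: [0.4592, -0.4197, 0.0476]
ee_rot: [0.775, -0.632, -0.0, 0.0]
force: [-0.1, 0.6, -3.4]
width: 0.0208
```

Call:
arm_command(moves=[[[0, 0, 0, 0], [0, 0, 0, 0], [0, 0, 0, 0], [0, 0, 0, 0], [0, 0, 0, 0], [0, 0, 0, 0], [0, 0, 0, 0], [0, 0, 0, 0], [0, 0, 0, 0], [0, 0, 0, 0]]], hand=6.5)

```text
time_s: 27.43
ee_pos: [0.4592, -0.4197, 0.0476]
ee_rot: [0.775, -0.632, -0.0, 0.0]
force: [1.0, 0.3, 0.2]
width: 0.0651
```

Call:
arm_command(moves=[[[0, 0, -0.5, 0], [0, 0, -1.2, 0], [0, 0, -1.5, 0], [0, 0, -1.5, 0], [0, 0, -1.5, 0], [0, 0, -2, 0], [0, 0, -2, 0], [0, 0, -2, 0], [0, 0, -2, 0], [0, 0, -1, 0]]])

```text
time_s: 28.27
ee_pos: [0.4602, -0.4206, 0.2034]
ee_rot: [0.775, -0.632, 0.002, 0.0]
force: [-0.4, -0.5, 0.4]
width: 0.0648
```

Call:
arm_command(moves=[[[1, 3, 0, 0], [1, 3.5, 0, 0], [1, 3.5, 0, 0], [1, 3.5, 0, 0], [1, 3.5, 0, 0], [1, 3, 0, 0], [1, 2, 0, 0], [0, 0, 0, 0], [0, 0, 0, 0], [0, 0, 0, 0]]])

```text
time_s: 29.1
ee_pos: [0.2579, -0.5321, 0.1997]
ee_rot: [0.775, -0.632, -0.0, -0.0]
force: [0.7, -0.0, -0.4]
width: 0.065
```

```bash
python3 - <<'E'
from h import *
st()
t=shot("top","t8");s=shot("side","s8")
for n,im,(x,y,w,h) in(("top",t,(325,160,45,70)),("side",s,(240,105,60,25))):
    c=im[y:y+h,x:x+w].astype(int); m=((c[:,:,0]>=c[:,:,2]-5)&(c.max(2)>95)).astype(np.uint8)
    k,l,stt,_=cv2.connectedComponentsWithStats(m); b=1+np.argmax(stt[1:,4]); r=cv2.minAreaRect(np.argwhere(l==b)[:,::-1].astype(np.float32))
    print(n,np.add(r[0],(x,y)),r[1:])
f=lambda im,x,y:cv2.resize(im[y:y+75,x:x+100],(400,300),interpolation=cv2.INTER_CUBIC)
cv2.imwrite("pics/m8.png",np.vstack([np.hstack([f(t,180,140),f(t,300,158)]),np.hstack([f(s,195,165),f(s,225,95)])]))
E
```

```text
t 29.1 yaw+90 11.54 posang -114.19 r 0.6639 z 0.1997 Fx_tool 0.19 Fy_tool -0.7 Fz -0.4 T [ 0.06 -0.01 -0.01] w 0.065
top [348.40516472 196.52212906] ((51.71097183227539, 5.940432071685791), 76.86598205566406)
side [270.40312576 117.30515289] ((3.7444684505462646, 49.24380111694336), 85.36454010009766)
```

View pics/m8.png

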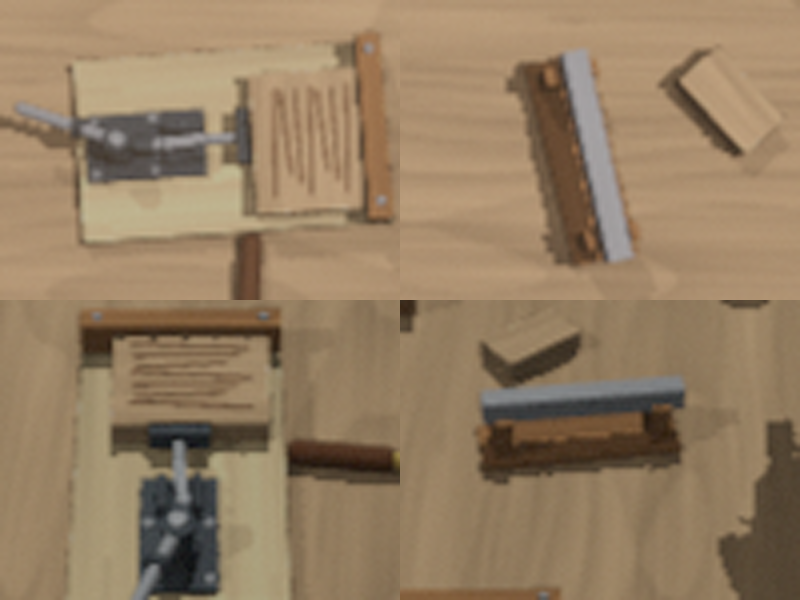

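```bash
python3 -c "
from bench import *
print(finish_job())"
```

```text
the job is handed in; nothing more can be done
None
```

The clamp is thrown and, by every check I could make, locked. The tube is back in its cradle. I handed the job in at about 29 s of the 72 s allowed; it reports no verdict.

- **Throw:** I took the grey steel tube from the cradle (not the blue look-alike) and slid it about 50 mm over the lever without feeling any contact. The resistance I read while swinging clockwise peaked at about 8.7 N at the tube's middle. It fell to zero at the dead point at about 79° (world). The spring then pushed the tube on with 3 to 5 N, and that push dropped to zero at about 74°, where the lever reached its stop. I stopped there and drew the tube off without noticeable force.
- **Last checks:** After the tube came off, the pictures show the lever resting past the dead point, the toggle links straight and the block against the fence. The tube lies in both saddles, about 1 px (2–3 mm) across and 0.5° from where it started. The gripper is clear of everything, and I saw no bystander moved in the crops I looked at.
- **Not checked:** The jaw force was not measured; I judge the clamp locked from the felt dead point and stop and from the pictures. None of my checks failed. The wrist-pose angle about my estimated pivot differed from the tube's own angle by about 1°, which fits a pivot estimate a few millimetres off.

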